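Touch off a tilted plaster mould at three points with a plunger gauge

TASK

Touch off the plaster mould on the tilting table before it is carved: take the plunger gauge from its leaning rest and, holding it square to the mould's sloping rim face, press its tip gently onto the red dot at the low edge (the zero), then the green, then the blue, each time until the plunger has clearly gone in a few millimetres but nowhere near the end of its travel, and keep still about half a second for the reading. Keep the gripper off the mould and its table. Then set the gauge gently back in its rest, toe behind the lip and back leaning on the plate as you found it, let go, and leave everything else where it stands.

Things in the scene. Friction and masses are not known exactly. Their poses are not given: they have to be found in the camera images.
- gauge: digital plunger gauge, 0.25 kg, starting in the rest. z runs along it from tip to handle, x out of its display. Origin: middle of its grey housing's underside. Housing 50 (y) x 22 (x) x 50, z 0 to 50; black rubber handle 28 (y) x 22 (x), z 49 to 116, orange cap to 119. Below: steel stem 10 in diameter to z -16, then the plunger with an 8 mm brass ball, tip at z -42 when free
- handle (a point): middle of the gauge's handle, 83 above the gauge's origin on its z axis: grip it here across its 28 mm (gauge y), coming down along the gauge's z axis. When touching, the gauge may be turned any way about its own axis
- tip (a point): the end of the gauge's plunger: the lowest point of the brass ball, on the gauge's axis. It moves into the gauge as the plunger is pressed.
- plunger (a joint): how far the plunger is pressed in (m): 0 free, 0.012 at the end of its travel. The spring takes 1 N to begin to give, 3 N at 5 mm, about 6 N at the end.
- rest: blue sheet-steel rest for the gauge, bolted down, base 140 x 84 x 8. Origin: middle of the underside; x away from the robot (turned by its yaw), z up. Its back plate and, square to it, its toe shelf lean 30 degrees, top towards the rest's -x. Back plate 56 wide to 35 above the shelf, then a 22 wide neck to 80 above it
- rest_seat (a point): point 58 above the rest's origin, on the toe shelf, mid width, 12 in front of the back plate. The seated gauge has its origin within 2 mm of it and the rest's axes turned -30 degrees about y. Housing stands on the shelf, back on the plate. Shelf: slot for the stem 22 wide, open in front; lip 8 high, 28 in front of the plate; cheeks 57 apart, 26 high, flared tops to 37
- tilt_plate (a joint): slope of the tilting table's plate and of the mould on it (rad): 0 is level; larger raises its far edge, so that the mould's face looks towards the robot. Locked by stiff clamps; starts between 0.5 and 0.7.
- mould (a point): white plaster press mould with a dish-shaped hollow, clamped on the sloping plate: 120 (x, up the slope) x 156 (y) x 40 thick (z, square to the rim face). Origin: middle of its underside; the flat rim face is at z 40 and the rim is 28 wide. The clamps and ledge at its sides stay at least 20 below the rim face.
- dot_red (a point): centre of the red dot (16 in diameter) on the rim face, middle of the lower edge: mould x -46, y 0, z 40
- dot_green (a point): centre of the green dot (16 in diameter) on the rim face, upper corner on the robot's left: mould x 46, y 62, z 40
- dot_blue (a point): centre of the blue dot (16 in diameter) on the rim face, upper corner on the robot's right: mould x 46, y -62, z 40
- tilt_table: grey cast base of the tilting table, bolted to the bench, 190 x 170 x 12, the hinge at its near edge, 34 up. Origin: middle of the underside; x away from the robot (turned by its yaw). With plate and mould it stands up to 0.17 m high.
- spanner: bystander: open spanner, 160 long, lying on the bench beside the tilting table
- glaze_jar: bystander: small jar with a blue cap, 52 in diameter, 75 high, standing beside the gauge rest
- glaze_pot: bystander: jar with a white cap, 60 in diameter, 85 high
- mallet: bystander: hammer, 220 long
- bisque_tray: bystander: pink fired-clay tray, 115 x 165 x 18
- bisque_lid: bystander: pink fired-clay butter dish cover, 70 x 120 x 69
- mug: bystander: blue mug, 84 in diameter, 95 high
- brush: bystander: brush, 190 long
Things that resemble listed ones, but are neither listed nor needed, are in the scene too. What is shaped like the gauge but pink, purple or turquoise is not meant.

How it is judged:
By the outcome, as a careful person would: the job done as asked, in the order asked, and still so for the second after the job is handed in, with the robot touching nothing.
It also fails if it takes over 58 s, if anything falls off the work surface, if the arm or the gripper's body presses on something with over 40 N, if the wrist force passes 120 N, or if a joint passes its speed limit or range.

ROBOT

A 6-joint arm with a two-finger parallel gripper is mounted at the origin on the work surface. World frame = base frame: x ahead of the robot, y to its left, z up, the work surface at z = 0. Lengths are in m, angles in rad, forces in N, time in s.
With the tool pointing down it reaches from about 0.275 to 0.775 m from the base axis. Payload 14.6 kg.
Tool frame: the origin (TCP) lies on the mounting face of the last link; the fingertips stand 173 mm ahead of it and the grasp point (between the pads) lies 155 mm ahead of it; z points along the fingers, y is the line along which they close (so a half turn about z gives the same grasp; the last joint's range is limited). The gripper opens to 85 mm and grips with 20 to 120 N. Pads are 22 mm wide; open, the fingers measure 114 mm over their backs; the gripper's body (76 mm by 85 mm) begins 54 mm behind the grasp point. The pads swing forward as they close: fully open they stand 13 mm farther back than shut.
Start: joints at [0.994, 0.263, -0.048, 1.259, 0, 1.415], TCP at [0.215, 0.479, 0.405] pointing down, gripper open.
Joint ranges: [-2.65, 2.65], [-0.89, 1.7], [-1.18, 1.37], [-2.13, 2.11], [-1.35, 1.29], [-3.14, 3.14]. Speed limits (rad/s): [1.89, 1.89, 2.57, 2.79, 3.14, 3.14].

INTERFACE

Orientations are given as a unit quaternion [x, y, z, w].
In Python, from bench import status, camera, camera_model, job gives the robot as it stands.
- The arm moves only by the tool drive_tool, never from a script. Its argument "increments" is one flat list of numbers, 7 for each row, row after row: the opening, from -1 (shut) to 1 (fully open), so that 0 is half open, then the shift along the tool's x, y, z scaled (see below), then the turn, a rotation vector about the tool's x, y, z scaled (see below). A call has 1 to 5 rows; each row is the pose to reach, as a shift and turn from the pose commanded when the call began, along the tool's axes at that moment; what a row does not reach only later rows make up. The controller multiplies each number of a shift by 20 cm and each number of a turn by 30 degrees. A row lasts 1/10 s, in which the tool goes at most 50 mm and 8.59 degrees, less where a joint would pass 70% of its speed; a pose out of reach is approached as far as the arm can. A call with a number of a shift or a turn outside -1 to 1 is refused whole. A call with a gripper value outside its range is refused whole. The fingers move at their own pace and stop on an object; "force" is the grip in N (left out, the last holds). Time passes only in rows, so rows that repeat a pose let the fingers close. It gives the time, the measured TCP pose, the force, the opening and the grip force at its end, in the units of the state.
- status.state(): the state, without advancing time (a new reading comes with each control period).
- camera(name): name is "side" or "top" or "wrist"; returns (picture, depth): 420x560x3 uint8, blue, green, red; 420x560 float32, m along the optical axis (not along the pixel's ray), 0 where there is no reading.
- camera_model(name): a dict with "camera_matrix" (3x3 intrinsics, pixels), "pose" (4x4, takes a point from camera to world coordinates); the wrist camera has in their place "mount" (4x4, takes a point from camera to tool coordinates, whose origin is the TCP and whose axes are the flange's). Camera axes: x right, y up, looking along -z (the intrinsics and any distortion apply to the point x, -y, -z); pixel columns grow to the right and rows downward; lengths in m; the calibration is good to about 2 mm. The wrist camera is an equidistant fisheye: a pixel r from the principal point sees the ray r / f radians off the axis. A picture is of the moment at which its call begins: read the wrist's pose just before it. camera_model takes no time and is no camera call.
- job.hand_in(): hands the job in; it is judged then, once.
The state is a dict: "time_s": time; "joint_pos": joint angles; "joint_velocities": joint speeds; "tau": joint torques, N m; "position": TCP position; "ee_rot": TCP orientation; "contact_force": force on the tool from outside, world axes, zero at the start; "torque": the same for the moment, N m; "width": finger opening in m; "grip_force": force on a finger pad.
Only numpy, scipy, OpenCV 4.12 (cv2) and the standard library are available. Lean on these libraries where they do the work, as an engineer would, in place of code of your own. Each camera call takes 0.05 s, during which the arm holds its last target. There are 200 camera calls.

## Working session

There is one attempt and no reset: what is moved stays moved. The work goes in short steps, Python scripts to look and compute and a tool call to move; the robot and the scene stay as the last step left them, time stands still between calls to the robot, and variables do not carry over. Pictures are saved under pics/ and viewed, at most 10 in all, crops included, and the job is handed in when it is done.

Besides the shell and the picture viewer there is one more tool, called by a JSON object that holds its "name" and its "arguments". drive_tool: Moves the arm, as the interface text tells. Its arguments: {"type":"object","properties":{"increments":{"type":"array"},"force":{"type":"number"}},"required":["increments"]}

```bash
mkdir -p pics; ls; cat > h.py <<'E'
import numpy as np, cv2
from scipy.spatial.transform import Rotation as R
from bench import status, camera, camera_model
def snap(n):
    im,d=camera(n); np.savez(f'{n}.npz',im=im,d=d); return im,d
def load(n):
    z=np.load(f'{n}.npz'); return z['im'],z['d']
def pts(n,d,pose=None):
    m=camera_model(n);K=np.array(m['camera_matrix'])
    v,u=np.indices(d.shape);x=(u-K[0,2])/K[0,0];y=(v-K[1,2])/K[1,1]
    P=np.stack([x*d,-y*d,-d],-1);T=np.array(m['pose'])
    return P@T[:3,:3].T+T[:3,3]
E
python3 - <<'E'
from h import *
for n in('side','top'):
    im,d=snap(n);cv2.imwrite(f'pics/{n}0.png',im);m=camera_model(n)
    print(n,{k:(np.round(v,4).tolist() if not isinstance(v,str) else v) for k,v in m.items()},(d>0).mean())
m=camera_model('wrist');print({k:(np.round(v,4).tolist() if not isinstance(v,str) else v) for k,v in m.items()})
print(status.state())
E
```

```text
pics
side {'camera_matrix': [[426.1933, 0.0, 275.4388], [0.0, 426.1933, 212.416], [0.0, 0.0, 1.0]], 'pose': [[0.9963, 0.0457, -0.0722, 0.4382], [-0.0829, 0.7218, -0.6871, -0.8859], [0.0207, 0.6906, 0.723, 1.0171], [0.0, 0.0, 0.0, 1.0]]} 0.9957525510204082
top {'camera_matrix': [[518.4956, 0.0, 281.7902], [0.0, 518.4956, 212.0188], [0.0, 0.0, 1.0]], 'pose': [[0.0071, 0.9845, -0.1751, 0.3048], [-0.9999, 0.0048, -0.0137, -0.0171], [-0.0127, 0.1752, 0.9844, 1.4447], [0.0, 0.0, 0.0, 1.0]]} 0.9958205782312926
{'camera_matrix': [[325.1923, 0.0, 279.2762], [0.0, 325.1923, 204.1231], [0.0, 0.0, 1.0]], 'mount': [[0.0005, 0.951, 0.3093, 0.0789], [1.0, -0.0007, 0.0006, -0.0], [0.0007, 0.3093, -0.951, 0.0314], [0.0, 0.0, 0.0, 1.0]]}
{'time_s': 0.1, 'joint_pos': array([ 9.93702440e-01,  2.63529995e-01, -4.88769101e-02,  1.25945866e+00,
        1.83685142e-05,  1.41552402e+00]), 'joint_velocities': array([-0.0007179 , -0.00201833,  0.00299152,  0.00040968,  0.0003101 ,
       -0.00099624]), 'tau': array([ 2.96622064e-03, -6.38578033e+01,  3.85063791e+01,  9.99690557e-03,
       -1.50423703e-04,  7.48490336e-08]), 'position': array([0.21488885, 0.47891212, 0.40424339]), 'ee_rot': array([ 2.09350569e-01,  9.77840505e-01, -4.95887927e-04, -1.99998770e-04]), 'contact_force': array([0.75450855, 0.16817752, 0.74238015]), 'torque': array([-0.0098985 , -0.00676588,  0.01860498]), 'grip_force': 0.0, 'width': 0.08531268619423317}
```

View pics/side0.png

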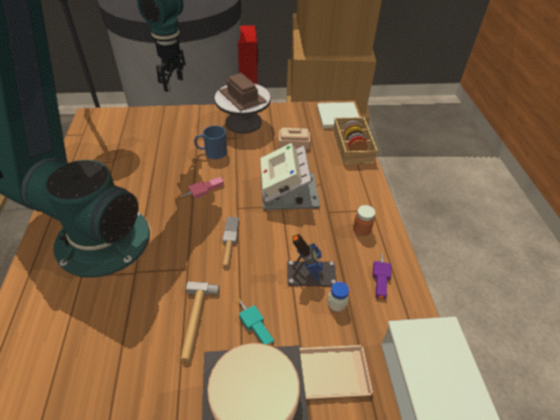

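View pics/top0.png

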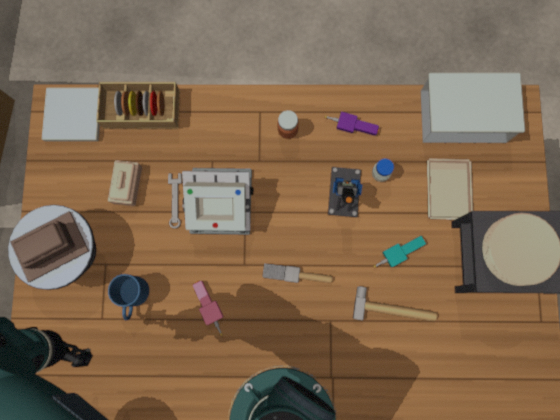

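The side view shows four gauge-shaped things:
- turquoise at side (257,323) / top (403,252)
- purple at side (382,278) / top (355,124)
- pink at side (205,187) / top (208,303)
- the black-handled gauge with the orange cap, leaning in the blue rest, at side (305,250) / top (347,195)

The last one matches the description. The mould is at side (285,170) / top (216,208). I'll check the gauge in a close crop and measure.

```bash
python3 - <<'E'
from h import *
S,ds=load('side');T,dt=load('top')
a=cv2.resize(S[215:305,270:360],(400,400),interpolation=cv2.INTER_CUBIC);b=cv2.resize(T[155:230,310:400],(480,400),interpolation=cv2.INTER_CUBIC)[:, :400]
cv2.imwrite('pics/crop1.png',np.hstack([a,b]))
def ray(n,uv):
    m=camera_model(n);K=np.array(m['camera_matrix']);P=np.array(m['pose'])
    r=P[:3,:3]@np.array([(uv[0]-K[0,2])/K[0,0],-(uv[1]-K[1,2])/K[1,1],-1]);return P[:3,3],r/np.linalg.norm(r)
def tri(u1,u2):
    o1,r1=ray('side',u1);o2,r2=ray('top',u2)
    s=np.linalg.lstsq(np.stack([r1,-r2],1),o2-o1,rcond=None)[0]
    p,q=o1+s[0]*r1,o2+s[1]*r2;return (p+q)/2,np.linalg.norm(p-q)
roi={'side':{'m':(140,215,255,325),'g':(230,262,285,330)},'top':{'m':(165,240,175,255),'g':(165,220,325,368)}}
def cen(n,im,d,key,lo,hi):
    r=roi[n][key];h=cv2.cvtColor(im,cv2.COLOR_BGR2HSV)
    mk=np.zeros(im.shape[:2],np.uint8);mk[r[0]:r[1],r[2]:r[3]]=cv2.inRange(h,lo,hi)[r[0]:r[1],r[2]:r[3]]
    k,l,st,c=cv2.connectedComponentsWithStats(mk)
    if k<2:return None
    P=pts(n,d);o=[]
    for i in sorted(range(1,k),key=lambda i:-st[i,4])[:3]:
        o.append((c[i],st[i,4],np.median(P[l==i],0)))
    return o
for nm,key,lo,hi in [('red','m',(0,120,90),(6,255,255)),('red2','m',(172,120,90),(180,255,255)),('green','m',(45,80,50),(85,255,255)),('blue','m',(100,120,60),(130,255,255)),('orange','g',(5,150,120),(18,255,255))]:
    for n,im,d in(('side',S,ds),('top',T,dt)):
        for x in cen(n,im,d,key,lo,hi) or []:print(nm,n,x[0].round(1),x[1],x[2].round(4))
E
```

```text
red side [265.  170.5] 4 [0.5116 0.1811 0.097 ]
red top [214.8 224.6] 16 [0.5091 0.1777 0.0985]
green side [287.8 147.2] 6 [0.5917 0.2416 0.1442]
green top [189.4 191.2] 19 [0.5907 0.2394 0.1434]
blue side [291.5 171.5] 2 [0.5904 0.1183 0.1428]
blue top [237.5 192. ] 16 [0.5881 0.1149 0.1442]
orange side [306.7 242. ] 816 [ 0.6309 -0.0487  0.001 ]
orange side [300.7 259.3] 3 [ 0.5995 -0.1176  0.0015]
orange top [348.5 199.5] 24 [ 0.5661 -0.1674  0.1586]
```

View pics/crop1.png

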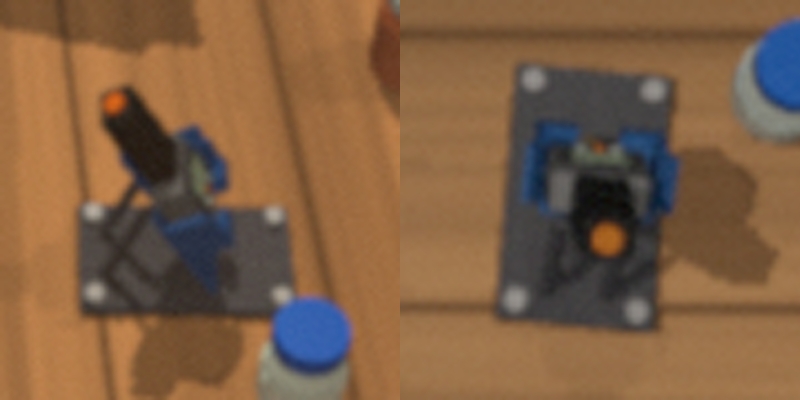

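The crop shows the black handle with orange cap (crop px 115,103 in the side half), the grey housing and its display facing +x, seated in the blue rest. The choice holds. Next I go to a view pose above the mould.

```bash
cat >> h.py <<'E'
def tcp():
    s=status.state();return np.array(s['position']),R.from_quat(s['ee_rot']),s
def tool(tilt,yaw):   # z along -(surface normal), leaning towards robot by tilt
    return R.from_euler('ZY',[yaw,-tilt])*R.from_matrix(np.diag([-1,1,-1.]))
def plan(p,Rt,p0=None,R0=None):
    if p0 is None:
        p0,R0,s=tcp()
    sh=R0.inv().apply(np.array(p)-p0)/.2; rv=np.degrees((R0.inv()*Rt).as_rotvec())/30
    print('shift',sh.round(4).tolist(),'turn',rv.round(4).tolist())
    return sh,rv
E
python3 - <<'E'
from h import *
plan([.37,.18,.43],tool(.52,0))
E
```

```text
shift [-1.3195, -1.0462, -0.1279] turn [-0.2113, -0.979, -0.7868]
```

{"name": "drive_tool", "arguments": {"increments": [1,-0.2,-0.16,-0.02,-0.03,-0.15,-0.12,1,-0.4,-0.32,-0.04,-0.06,-0.3,-0.24,1,-0.6,-0.48,-0.06,-0.1,-0.45,-0.36,1,-0.8,-0.64,-0.08,-0.13,-0.6,-0.48,1,-0.95,-0.8,-0.1,-0.15,-0.75,-0.6]}}

```text
time_s: 0.6
position: [0.3233, 0.2536, 0.4247]
ee_rot: [0.049, 0.979, -0.003, 0.2]
contact_force: [1.1, 0.2, -0.7]
width: 0.0852
grip_force: 0.0
```

```bash
python3 - <<'E'
from h import *
plan([.37,.18,.43],tool(.52,0));print(tcp()[2]['joint_pos'].round(2))
E
```

```text
shift [-0.2589, -0.343, 0.0762] turn [-0.061, -0.224, -0.1783]
[ 0.53 -0.07 -0.42  0.88 -0.22  0.59]
```

{"name": "drive_tool", "arguments": {"increments": [1,-0.13,-0.17,0.04,-0.03,-0.11,-0.09,1,-0.26,-0.34,0.08,-0.06,-0.22,-0.18,1,-0.26,-0.34,0.08,-0.06,-0.22,-0.18,1,-0.26,-0.34,0.08,-0.06,-0.22,-0.18]}}

```text
time_s: 1.0
position: [0.3698, 0.1812, 0.4289]
ee_rot: [0.003, 0.967, 0.0, 0.254]
contact_force: [-0.9, 0.6, -0.4]
width: 0.0855
grip_force: 0.0
```

```bash
cat >> h.py <<'E'
def wsnap(name=None):
    p,Rt,s=tcp(); im,d=camera('wrist'); np.savez('wrist.npz',im=im,d=d,p=p,q=Rt.as_quat())
    if name: cv2.imwrite('pics/'+name,im)
    return p,Rt,im,d
def wray(uv,p,Rt):
    m=camera_model('wrist');K=np.array(m['camera_matrix']);M=np.array(m['mount'])
    e=(np.asarray(uv,float)-K[:2,2])/K[0,0]; r=np.linalg.norm(e,axis=-1,keepdims=True)
    c=np.concatenate([e*np.sinc(r/np.pi)*[1,-1],-np.cos(r)],-1) 
    with np.errstate(all='ignore'): c[...,:2]=(e/np.where(r>0,r,1))*np.sin(r)*[1,-1]
    return p+Rt.apply(M[:3,3]), Rt.apply(c@M[:3,:3].T), c
def wpts(uv,d,p,Rt):
    uv=np.atleast_2d(uv);o,w,c=wray(uv,p,Rt);z=d[uv[:,1].astype(int),uv[:,0].astype(int)]
    return o+w*(z/-c[:,2])[:,None]
def blobs(im,lo,hi,mn=20):
    mk=cv2.inRange(cv2.cvtColor(im,cv2.COLOR_BGR2HSV),lo,hi)
    k,l,st,c=cv2.connectedComponentsWithStats(mk)
    return [(c[i],st[i,4],np.argwhere(l==i)[:,::-1]) for i in sorted(range(1,k),key=lambda i:-st[i,4]) if st[i,4]>=mn]
DOT={'red':((0,130,70),(8,255,255)),'red2':((172,130,70),(180,255,255)),'green':((45,90,40),(88,255,255)),'blue':((98,130,50),(130,255,255)),'orange':((8,150,120),(20,255,255))}
E
python3 - <<'E'
from h import *
p,Rt,im,d=wsnap('w1.png');print(p,Rt.as_matrix().round(3).tolist(),tcp()[2]['joint_pos'].round(2))
for k,(lo,hi) in DOT.items():
    for c,a,px in blobs(im,lo,hi)[:4]:print(k,c.round(1),a,np.median(wpts(px,d,p,Rt),0).round(4))
E
```

```text
[0.36978726 0.18116158 0.42894848] [[-0.871, 0.005, 0.492], [0.005, 1.0, -0.001], [-0.492, 0.002, -0.871]] [ 0.3  -0.13 -0.5   0.7  -0.15  0.27]
red [277.8 140.5] 168 [0.5113 0.1794 0.0962]
green [334.7 226. ] 133 [0.5912 0.2408 0.1427]
blue [220.9 225.8] 127 [0.5902 0.1165 0.1427]
blue [ 31.9 226.8] 69 [ 0.6891 -0.2676  0.0737]
blue [ 64.8 206.2] 33 [ 0.6171 -0.1343  0.0901]
orange [ 13.6 221.1] 60 [ 0.5682 -0.1653  0.159 ]
```

View pics/w1.png

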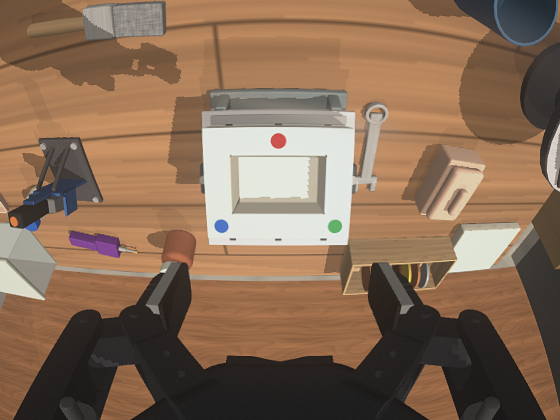

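The wrist view shows the mould's rim face with red at (278,140), green at (335,226) and blue at (221,226). The 124 and 92 mm spacings check out. I'll fit the rim plane from the same picture and plan the view pose at the rest.

```bash
python3 - <<'E'
from h import *
z=np.load('wrist.npz');p=z['p'];Rt=R.from_quat(z['q']);d=z['d'];im=z['im']
v,u=np.mgrid[120:245,205:352];uv=np.stack([u.ravel(),v.ravel()],1)
P=wpts(uv,d,p,Rt)
D=np.array([[.5113,.1794,.0962],[.5912,.2408,.1427],[.5902,.1165,.1427]])
n=np.cross(D[1]-D[0],D[2]-D[0]);n/=-np.linalg.norm(n)*np.sign(-n[2]);c=D.mean(0)
for t in(.006,.003,.002,.002):
    m=abs((P-c)@n)<t;c=P[m].mean(0);n=np.linalg.svd(P[m]-c,full_matrices=False)[2][2];n*=np.sign(n[2])
print(m.sum(),n,'tilt',np.arctan2(np.hypot(*n[:2]),n[2]),'yaw',np.arctan2(-n[1],-n[0]),(D-c)@n)
plan([.44,-.165,.38],tool(np.pi/6,0))
E
```

```text
10700 [-0.50554991  0.00545758  0.8627801 ] tilt 0.5300533452396479 yaw -0.010794915097190815 [0.00026395 0.00032488 0.00015205]
shift [-0.1931, -1.7345, 0.3861] turn [-0.0002, -0.0194, -0.007]
```

{"name": "drive_tool", "arguments": {"increments": [1,-0.02,-0.2,0.04,0,0,0,1,-0.04,-0.4,0.08,0,0,0,1,-0.06,-0.6,0.12,0,0,0,1,-0.08,-0.8,0.16,0,0,0,1,-0.1,-1.0,0.2,0,0,0]}}

```text
time_s: 1.55
position: [0.4066, -0.0181, 0.4036]
ee_rot: [0.0, 0.967, 0.001, 0.254]
contact_force: [1.9, 1.2, -0.2]
width: 0.0857
grip_force: 0.0
```

{"name": "drive_tool", "arguments": {"increments": [1,-0.03,-0.2,0.06,0,0,0,1,-0.06,-0.4,0.12,0,-0.02,0,1,-0.09,-0.6,0.16,0,-0.02,0,1,-0.09,-0.72,0.18,0,-0.02,0,1,-0.09,-0.72,0.18,0,-0.02,0]}}

```text
time_s: 2.05
position: [0.4407, -0.1632, 0.3801]
ee_rot: [0.002, 0.966, 0.001, 0.258]
contact_force: [-0.6, 0.3, 0.6]
width: 0.0854
grip_force: 0.0
```

```bash
python3 - <<'E'
from h import *
p,Rt,im,d=wsnap('w2.png');print(p,Rt.as_matrix().round(3).tolist(),tcp()[2]['joint_pos'].round(2))
for k in('orange','blue','red'):
    for c,a,px in blobs(im,*DOT[k])[:4]:print(k,c.round(1),a,np.median(wpts(px,d,p,Rt),0).round(4))
E
```

```text
[ 0.4406789  -0.16315585  0.38014254] [[-0.866, 0.003, 0.499], [0.004, 1.0, 0.001], [-0.499, 0.003, -0.866]] [-0.59  0.   -0.51  0.61  0.29 -0.53]
orange [275.6 212.7] 295 [ 0.5678 -0.1655  0.1592]
blue [186.4 214.2] 883 [ 0.6712 -0.2716  0.0737]
blue [543.8 211.6] 87 [0.5903 0.1169 0.1428]
red [538.7 265. ] 140 [0.8517 0.3704 0.0659]
```

View pics/w2.png

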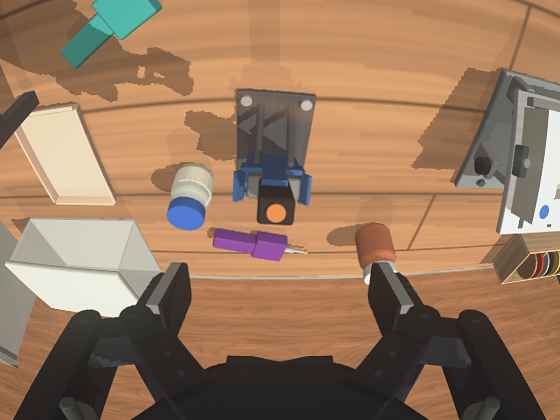

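The view shows the orange cap at (276,213), the base bolts at (246,101) and (306,105), and the jar at (187,205), clear of the rest. I'll get the rest's yaw from the bolts and the back plate.

```bash
python3 - <<'E'
from h import *
z=np.load('wrist.npz');p=z['p'];Rt=R.from_quat(z['q']);d=z['d'];im=z['im']
B=wpts([[246,101],[306,105]],d,p,Rt);print(B.round(4));e=B[1]-B[0];print('yaw bolts',np.arctan2(-e[0],e[1]))
T,dt=load('top')
uv=np.array([[532-400,80],[653-400,90],[515-400,298],[637-400,311]])/5.333+[310,155]
Pt=pts('top',dt);Q=np.array([Pt[int(round(v)),int(round(u))] for u,v in uv]);print(Q.round(4))
for a,b in((0,2),(1,3)):e=Q[a]-Q[b];print('yaw long',np.arctan2(e[1],e[0]))
for a,b in((1,0),(3,2)):e=Q[b]-Q[a];print('yaw short',np.arctan2(-e[0],e[1]))
# base outline, top view
dk=Pt[...,2];m=((abs(dk-.008)<.004)&(abs(Pt[...,0]-.6)<.11)&(abs(Pt[...,1]+.165)<.07)&(T.max(2)<95)).astype(np.uint8)
r=cv2.minAreaRect((Pt[...,:2][cv2.morphologyEx(m,cv2.MORPH_OPEN,np.ones((3,3)))>0]*1000).astype(np.float32));print(r)
# wrist: handle/cap pixels in depth: cap plane; blue steel points
bl=cv2.inRange(cv2.cvtColor(im,cv2.COLOR_BGR2HSV),(100,80,30),(130,255,255));bl[:150]=0;bl[210:]=0;bl[:,:228]=0;bl[:,318:]=0
P=wpts(np.argwhere(bl>0)[:,::-1],d,p,Rt);print(len(P),P.min(0),P.max(0))
for h in(9,):pass
ok=cv2.inRange(cv2.cvtColor(im,cv2.COLOR_BGR2HSV),*DOT['orange']);ok[:190]=0;uv=np.argwhere(ok>0)[:,::-1];P=wpts(uv,d,p,Rt);P=P[abs(P[:,2]-.159)<.02];print(len(P));c=P.mean(0);print(c,np.linalg.svd(P-c,full_matrices=False)[2][2],np.linalg.svd(P-c,full_matrices=False)[1])
E
```

```text
[[ 0.5592 -0.1976  0.0126]
 [ 0.566  -0.1342  0.0102]]
yaw bolts -0.10616199524928151
[[ 0.6823 -0.1478  0.0102]
 [ 0.6749 -0.2093  0.017 ]
 [ 0.564  -0.1383  0.0081]
 [ 0.558  -0.1995  0.0115]]
yaw long -0.08028709571892943
yaw long -0.08372439487856789
yaw short -0.11936398246900375
yaw short -0.09795126929046954
((619.9259033203125, -171.3706817626953), (137.40631103515625, 78.97775268554688), 3.5817511081695557)
1748 [ 0.38772328 -0.20882644  0.0094719 ] [ 0.63949753 -0.13283168  0.31312879]
294
[ 0.56791826 -0.16576855  0.15907584] [ 0.5230561  -0.05725515 -0.85037295] [0.06244694 0.0619063  0.01420247]
```

```bash
python3 - <<'E'
from h import *
Rt=tool(np.pi/6,-.088);z=Rt.as_matrix()[:,2];h=np.array([.5679,-.1656,.1591])+.036*z
print(z,h);plan(h-.215*z,Rt)
E
```

```text
[ 0.49806525 -0.04394323 -0.8660254 ] [ 0.58583035 -0.16718196  0.12792309]
shift [-0.001, 0.0199, 0.3831] turn [0.0874, -0.0014, 0.139]
```

{"name": "drive_tool", "arguments": {"increments": [1,0,0.02,0.15,0.04,0,0.07,1,0,0.02,0.3,0.09,0,0.14,1,0,0.02,0.38,0.09,0,0.14,1,0,0.02,0.38,0.09,0,0.14]}}

```text
time_s: 2.5
position: [0.4781, -0.1557, 0.3136]
ee_rot: [0.041, 0.965, -0.011, 0.258]
contact_force: [-0.2, -0.1, 0.2]
width: 0.0855
grip_force: 0.0
```

```bash
python3 - <<'E'
from h import *
p,Rt,im,d=wsnap('w3.png')
for c,a,px in blobs(im,*DOT['orange'])[:2]:
    c2=np.median(wpts(px,d,p,Rt),0);print(c.round(1),a,c2.round(4),'in tool',Rt.inv().apply(c2-p).round(4))
    P=wpts(px,d,p,Rt);c0=P.mean(0);Q=P[np.linalg.norm(P-c2,axis=1)<.015];print('n',np.linalg.svd(Q-Q.mean(0),full_matrices=False)[2][2])
Rt2=tool(np.pi/6,-.088);z=Rt2.as_matrix()[:,2];plan(np.array([.5679,-.1656,.1591])+.036*z-.155*z,Rt2)
E
```

```text
[274.7 265. ] 563 [ 0.5681 -0.166   0.1592] in tool [-0.0015 -0.0025  0.179 ]
n [-0.45413142  0.01997597  0.89071074]
shift [-0.0024, -0.0074, 0.3056] turn [-0.0005, -0.0009, 0.0041]
```

View pics/w3.png

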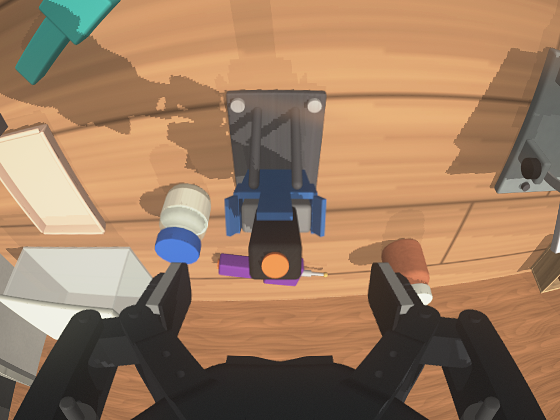

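The cap at (275,265) lies 2.5 mm off the hand's centre line, and the base is level in the view, so the yaw matches. I move in.

{"name": "drive_tool", "arguments": {"increments": [1,-0.003,-0.012,0.1,0,0,0,1,-0.004,-0.012,0.2,0,0,0,1,-0.004,-0.012,0.28,0,0,0,1,-0.004,-0.012,0.305,0,0,0,1,-0.004,-0.012,0.305,0,0,0]}}

```text
time_s: 3.05
position: [0.5087, -0.1628, 0.2635]
ee_rot: [0.042, 0.965, -0.013, 0.259]
contact_force: [-0.2, 0.1, 0.9]
width: 0.0856
grip_force: 0.0
```

{"name": "drive_tool", "arguments": {"increments": [-0.1,0,0,0,0,0,0,-0.25,0,0,0,0,0,0,-0.25,0,0,0,0,0,0,-0.25,0,0,0,0,0,0,-0.25,0,0,0,0,0,0], "force": 20}}

```text
time_s: 3.55
position: [0.5086, -0.1632, 0.2632]
ee_rot: [0.043, 0.965, -0.013, 0.259]
contact_force: [-0.4, 1.3, 1.1]
width: 0.0321
grip_force: 0.7
```

{"name": "drive_tool", "arguments": {"increments": [-0.5,0,0,0,0,0,0,-0.6,0,0,0,0,0,0,-0.6,0,0,0,0,0,0,-0.6,0,0,0,0,0,0], "force": 45}}

```text
time_s: 3.95
position: [0.5087, -0.1633, 0.263]
ee_rot: [0.043, 0.965, -0.013, 0.259]
contact_force: [0.6, 0.5, 0.4]
width: 0.0276
grip_force: 47.2
```

```bash
python3 - <<'E'
from h import *
p,Rt,s=tcp();print(p.tolist(),Rt.as_quat().tolist(),s['width'],s['grip_force'],s['contact_force'],s['torque'])
np.savez('grasp.npz',p=p,q=Rt.as_quat())
G=R.from_euler('ZY',[-.088,-np.pi/6]);print('gauge in tool',np.degrees((R.from_matrix(np.diag([-1,1,-1.]))*Rt.inv()*G).as_rotvec()))
p,Rt,im,d=wsnap('w4.png')
for c,a,px in blobs(im,*DOT['orange'])[:2]:print(c,a,Rt.inv().apply(np.median(wpts(px,d,p,Rt),0)-p))
E
```

```text
[0.5086792638105238, -0.16333329547499464, 0.26301960554887716] [0.042680810063256254, 0.964780173287342, -0.012797547643702058, 0.2592562216385518] 0.027553159248126933 47.161046862602234 [0.63087985 0.53362127 0.41507222] [0.15558745 0.24513467 0.03500962]
gauge in tool [ 0.15893846  0.08891588 -0.01852015]
[278.82245681 337.61708253] 1042 [ 0.0014396  -0.00031334  0.11948386]
```

{"name": "drive_tool", "arguments": {"increments": [-0.6,0,0,-0.03,0,0,0,-0.6,0,0,-0.08,0,0,0,-0.6,0,0,-0.15,0,0,0,-0.6,0,0,-0.25,0,0,0,-0.6,0,0,-0.37,0,0,0]}}

```text
time_s: 4.5
position: [0.4714, -0.1598, 0.3276]
ee_rot: [0.043, 0.965, -0.013, 0.259]
contact_force: [3.6, -0.6, -1.6]
width: 0.0275
grip_force: 46.7
```

```bash
cat >> h.py <<'E'
N=np.array([-.5056,.0055,.8628]);N/=np.linalg.norm(N)
DOTS={'red':np.array([.5113,.1794,.0962]),'green':np.array([.5912,.2408,.1427]),'blue':np.array([.5902,.1165,.1427])}
L=.155+.083+.042
def target(c,gap,dx=0,dy=0):  # TCP pose with the tip gap above dot c
    Rt=tool(.530,-.0108); return DOTS[c]+gap*N-Rt.apply([dx,dy,L]),Rt
E
python3 - <<'E'
from h import *
p,Rt,im,d=wsnap('w5.png')
# brass ball / steel below: points in tool frame around axis z .24-.30
s=status.state();print(s['contact_force'],s['torque'],s['width'])
P,Rr=target('red',.05);print(P);plan(P,Rr)
E
```

```text
[1.87394716 0.32646788 2.86169493] [ 0.08652008  0.36460401 -0.01273555] 0.027194919171504343
[0.34448    0.18120369 0.38092414]
shift [0.5434, 1.6406, -0.6147] turn [-0.0818, -0.0048, -0.1251]
```

View pics/w5.png

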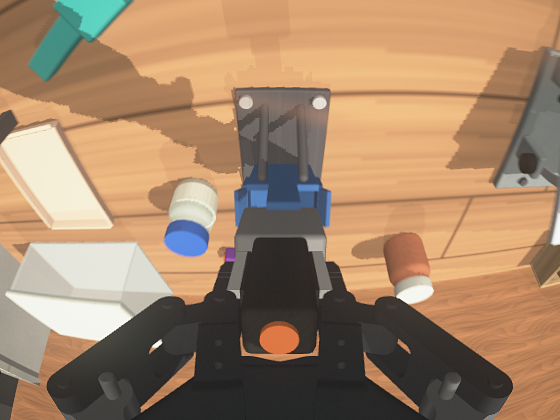

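The gauge is held straight, with the housing square at (280,230) and the cap at (279,337), clear of the rest. On to the red dot.

{"name": "drive_tool", "arguments": {"increments": [-0.6,0.05,0,-0.18,0,0,0,-0.6,0.12,0.05,-0.36,0,0,0,-0.6,0.24,0.15,-0.5,-0.02,0,-0.03,-0.6,0.32,0.33,-0.6,-0.04,0,-0.06,-0.6,0.36,0.52,-0.62,-0.06,0,-0.08]}}

```text
time_s: 5.05
position: [0.355, -0.0443, 0.3987]
ee_rot: [0.019, 0.965, -0.004, 0.26]
contact_force: [0.0, 0.9, -2.6]
width: 0.0278
grip_force: 47.7
```

{"name": "drive_tool", "arguments": {"increments": [-0.6,0.04,0.2,0,0,0,0,-0.6,0.08,0.4,0,0,0,0,-0.6,0.12,0.6,0,-0.01,0,-0.02,-0.6,0.15,0.78,0,-0.02,0,-0.04,-0.6,0.17,0.9,0,-0.02,0,-0.04]}}

```text
time_s: 5.55
position: [0.333, 0.1379, 0.381]
ee_rot: [0.006, 0.966, -0.001, 0.259]
contact_force: [0.6, 0.5, -2.6]
width: 0.0277
grip_force: 47.6
```

```bash
python3 - <<'E'
from h import *
P,Rr=target('red',.05);plan(P,Rr);print(tcp()[2]['joint_pos'].round(2))
E
```

```text
shift [-0.0468, 0.2169, 0.0283] turn [0.0025, -0.01, -0.0035]
[ 0.2  -0.21 -0.7   0.57 -0.1   0.18]
```

{"name": "drive_tool", "arguments": {"increments": [-0.6,-0.03,0.12,0.02,0,-0.01,0,-0.6,-0.045,0.2,0.03,0,-0.01,0,-0.6,-0.047,0.217,0.03,0,-0.01,0,-0.6,-0.047,0.217,0.03,0,-0.01,0]}}

```text
time_s: 5.95
position: [0.3457, 0.1794, 0.3808]
ee_rot: [0.006, 0.965, -0.001, 0.262]
contact_force: [0.8, -0.4, -2.0]
width: 0.0276
grip_force: 47.6
```

```bash
python3 - <<'E'
from h import *
p,Rt,im,d=wsnap()
cv2.imwrite('pics/w6.png',cv2.resize(im[90:290,180:380],(600,600),interpolation=cv2.INTER_CUBIC))
P,Rr=target('red',.05);plan(P,Rr);s=status.state();print(s['contact_force'],s['torque'])
for k in('red','green','blue'):
    for c,a,px in blobs(im,*DOT[k])[:2]:print(k,c.round(1),a,np.median(wpts(px,d,p,Rt),0).round(4))
E
```

```text
shift [0.0051, 0.0113, -0.0035] turn [0.0001, -0.0009, -0.006]
[-0.24295238 -0.75091831 -2.07022628] [ 0.01548952  0.72188556 -0.0306064 ]
red [281. 186.] 184 [0.5111 0.1791 0.0964]
red [380.5 293.3] 78 [0.8523 0.3701 0.0482]
green [342.6 269.2] 62 [0.5903 0.2436 0.1418]
blue [ 25.6 247.5] 238 [ 0.6718 -0.2699  0.0737]
blue [ 62.1 239.5] 35 [ 0.6155 -0.1345  0.0901]
```

View pics/w6.png

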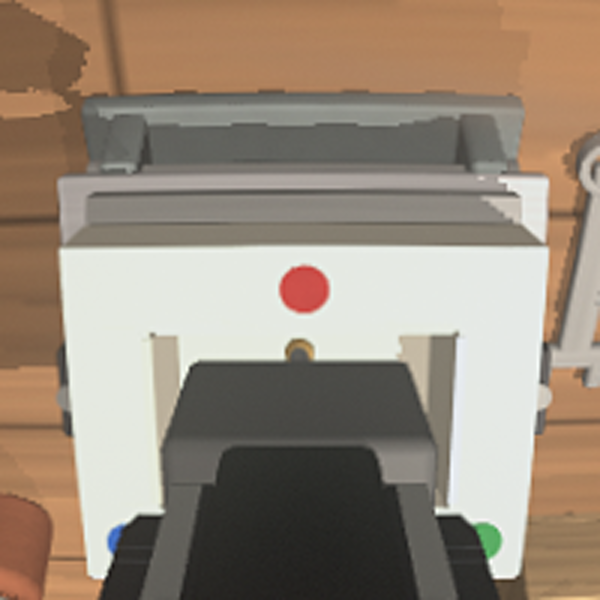

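The brass ball is at crop (299,352), which is pixel (279.7,207.5), and the red dot is at (281,186). The tip sits about 2–3 mm toward tool −x of nominal, so I'll compensate. Going to 6 mm above red.

```bash
python3 - <<'E'
from h import *
z=np.load('wrist.npz');p=z['p'];Rt=R.from_quat(z['q']);d=z['d']
P=Rt.inv().apply(wpts([[279,204],[280,204],[279,206],[280,206],[280,208],[279,208]],d,p,Rt)-p);print(P.round(4))
plan(*target('red',.006,-.002,0))
E
```

```text
[[ 1.000e-03 -5.000e-04  2.729e-01]
 [ 4.000e-04  3.000e-04  2.749e-01]
 [-0.000e+00 -5.000e-04  2.711e-01]
 [-3.000e-04  3.000e-04  2.720e-01]
 [-2.000e-04  3.000e-04  2.668e-01]
 [-3.000e-04 -5.000e-04  2.671e-01]]
shift [0.015, 0.0113, 0.2165] turn [0.0001, -0.0009, -0.006]
```

{"name": "drive_tool", "arguments": {"increments": [-0.6,0.014,0.011,0.08,0,0,-0.006,-0.6,0.014,0.011,0.15,0,0,-0.006,-0.6,0.014,0.011,0.2,0,0,-0.006,-0.6,0.014,0.011,0.215,0,0,-0.006,-0.6,0.014,0.011,0.215,0,0,-0.006]}}

```text
time_s: 6.5
position: [0.3654, 0.1809, 0.3426]
ee_rot: [0.006, 0.965, -0.001, 0.262]
contact_force: [-0.5, 0.3, -2.1]
width: 0.0276
grip_force: 47.6
```

```bash
cat > chk.py <<'E'
import sys
from h import *
c=sys.argv[1];gap=float(sys.argv[2])
p,Rt,s=tcp();f=[];q=[]
for i in range(int(sys.argv[3]) if len(sys.argv)>3 else 3):
    camera('side');st=status.state();f.append(st['contact_force']);q.append(st['position'])
tip=np.mean(q,0)+Rt.apply([-.0015,0,L]);e=tip-DOTS[c]
print('t',st['time_s'],'F.n',np.round(np.array(f)@N,2),'gap mm',1e3*e@N,'lateral tool x,y mm',1e3*Rt.inv().apply(e)[:2].round(5),'tilt err deg',np.degrees(np.arccos(min(1,-Rt.as_matrix()[:,2]@N))))
plan(*target(c,gap,-.0015,0))
E
python3 chk.py red -.0055
```

```text
t 6.65 F.n [-2.5  -1.32 -1.53] gap mm 6.783276813748178 lateral tool x,y mm [-0.37  0.06] tilt err deg 0.01426261371838728
shift [0.0022, -0.0012, 0.0619] turn [0.0009, 0.0022, -0.0014]
```

{"name": "drive_tool", "arguments": {"increments": [-0.6,0.002,-0.001,0.02,0,0,0,-0.6,0.002,-0.001,0.035,0,0,0,-0.6,0.002,-0.001,0.047,0,0,0,-0.6,0.002,-0.001,0.055,0,0,0,-0.6,0.002,-0.001,0.06,0,0,0]}}

```text
time_s: 7.15
position: [0.3713, 0.1811, 0.3321]
ee_rot: [0.005, 0.965, -0.001, 0.262]
contact_force: [-0.8, -0.4, 0.9]
width: 0.0275
grip_force: 47.8
```

```bash
python3 chk.py red -.0055 5
```

```text
t 7.4 F.n [0.49 1.37 1.57 1.59 0.88] gap mm -5.5352441007901225 lateral tool x,y mm [-0.1   0.29] tilt err deg 0.046270223505186
shift [-0.0006, -0.0008, 0.0003] turn [0.0009, 0.0014, -0.0009]
```

Force rose about 3 N, so the plunger is in about 5 mm. I hold still, then retract.

{"name": "drive_tool", "arguments": {"increments": [-0.6,0,0,0,0,0,0,-0.6,0,0,0,0,0,0,-0.6,0,0,0,0,0,0,-0.6,0,0,0,0,0,0,-0.6,0,0,0,0,0,0]}}

```text
time_s: 7.9
position: [0.3711, 0.1811, 0.3322]
ee_rot: [0.005, 0.965, -0.001, 0.262]
contact_force: [-0.6, -0.1, -0.2]
width: 0.0274
grip_force: 47.9
```

{"name": "drive_tool", "arguments": {"increments": [-0.6,0,0,-0.03,0,0,0,-0.6,0,0,-0.08,0,0,0,-0.6,0,0,-0.14,0,0,0,-0.6,0,0,-0.18,0,0,0,-0.6,0,0,-0.18,0,0,0]}}

```text
time_s: 8.4
position: [0.3525, 0.1813, 0.3643]
ee_rot: [0.005, 0.965, -0.001, 0.263]
contact_force: [0.1, -1.3, -1.9]
width: 0.0274
grip_force: 47.7
```

```bash
python3 chk.py green .025 1
```

```text
t 8.45 F.n [-2.85] gap mm 30.950827594199346 lateral tool x,y mm [ 91.27 -61.81] tilt err deg 0.13211397405819916
shift [-0.4596, 0.3106, 0.0307] turn [0.0016, 0.003, -0.0008]
```

{"name": "drive_tool", "arguments": {"increments": [-0.6,-0.1,0.07,0.01,0,0,0,-0.6,-0.22,0.15,0.02,0,0,0,-0.6,-0.34,0.23,0.03,0,0,0,-0.6,-0.43,0.29,0.03,0,0,0,-0.6,-0.46,0.311,0.03,0,0.003,0]}}

```text
time_s: 8.95
position: [0.4374, 0.2434, 0.4047]
ee_rot: [0.005, 0.965, -0.001, 0.262]
contact_force: [-0.4, 0.3, -3.3]
width: 0.0273
grip_force: 47.7
```

```bash
python3 chk.py green .007 1
```

```text
t 9.0 F.n [-2.87] gap mm 23.860449744282498 lateral tool x,y mm [-0.91  1.05] tilt err deg 0.06686833725329444
shift [0.0057, -0.0043, 0.0843] turn [0.0013, -0.0021, -0.0006]
```

{"name": "drive_tool", "arguments": {"increments": [-0.6,0.004,-0.004,0.03,0,-0.002,0,-0.6,0.005,-0.004,0.06,0,-0.002,0,-0.6,0.005,-0.004,0.08,0,-0.002,0,-0.6,0.005,-0.004,0.084,0,-0.002,0]}}

```text
time_s: 9.4
position: [0.4433, 0.2412, 0.3887]
ee_rot: [0.006, 0.965, -0.001, 0.261]
contact_force: [0.2, 0.4, -2.6]
width: 0.0273
grip_force: 47.7
```

```bash
python3 chk.py green -.0055 4
```

```text
t 9.6 F.n [-3.03 -1.21 -2.11 -2.24] gap mm 7.576082251321363 lateral tool x,y mm [ 1.62 -1.03] tilt err deg 0.07381552560658311
shift [-0.0054, 0.0043, 0.0665] turn [0.0008, 0.0003, -0.0011]
```

{"name": "drive_tool", "arguments": {"increments": [-0.6,-0.005,0.003,0.018,0,0,0,-0.6,-0.005,0.003,0.035,0,0,0,-0.6,-0.005,0.003,0.05,0,0,0,-0.6,-0.005,0.003,0.06,0,0,0,-0.6,-0.005,0.003,0.0645,0,0,0]}}

```text
time_s: 10.1
position: [0.4512, 0.2422, 0.3789]
ee_rot: [0.005, 0.965, -0.001, 0.262]
contact_force: [-1.3, 1.1, 0.3]
width: 0.0277
grip_force: 47.9
```

```bash
python3 chk.py green -.0055 5
```

```text
t 10.35 F.n [0.73 0.8  1.5  1.26 0.66] gap mm -5.202495386722327 lateral tool x,y mm [-0.06 -0.01] tilt err deg 0.029871680026896757
shift [0.0001, 0.0008, 0.002] turn [0.001, 0.0004, -0.001]
```

Again a rise of about 3 N. I hold, then retract toward blue.

{"name": "drive_tool", "arguments": {"increments": [-0.6,0,0,0,0,0,0,-0.6,0,0,0,0,0,0,-0.6,0,0,0,0,0,0,-0.6,0,0,0,0,0,0,-0.6,0,0,0,0,0,0]}}

```text
time_s: 10.85
position: [0.451, 0.2422, 0.379]
ee_rot: [0.005, 0.965, -0.001, 0.262]
contact_force: [-1.4, 1.5, 1.8]
width: 0.0275
grip_force: 48.0
```

{"name": "drive_tool", "arguments": {"increments": [-0.6,0,0,-0.03,0,0,0,-0.6,0,0,-0.08,0,0,0,-0.6,0,0,-0.13,0,0,0,-0.6,0,0,-0.15,0,0,0,-0.6,0,0,-0.15,0,0,0]}}

```text
time_s: 11.35
position: [0.4355, 0.2424, 0.4057]
ee_rot: [0.005, 0.965, -0.001, 0.262]
contact_force: [0.3, -0.1, -2.4]
width: 0.0276
grip_force: 47.7
```

```bash
python3 chk.py blue .025 1
```

```text
t 11.4 F.n [-2.18] gap mm 25.326045720455078 lateral tool x,y mm [1.0000e-02 1.2446e+02] tilt err deg 0.08490860752828971
shift [-0.0018, -0.6208, 0.0011] turn [0.0014, 0.0011, -0.0008]
```

{"name": "drive_tool", "arguments": {"increments": [-0.6,0,-0.12,0,0,0,0,-0.6,0,-0.28,0,0,0,0,-0.6,0,-0.44,0,0,0,0,-0.6,-0.001,-0.56,0,0,0,0,-0.6,-0.001,-0.621,0,0,0,0]}}

```text
time_s: 11.9
position: [0.4344, 0.1165, 0.4046]
ee_rot: [0.006, 0.965, -0.002, 0.262]
contact_force: [0.4, 0.1, -2.0]
width: 0.0277
grip_force: 47.7
```

{"name": "drive_tool", "arguments": {"increments": [-0.6,0,0,0,0,0,0,-0.6,0,0,0.04,0,0,0,-0.6,0,0,0.075,0,0,0,-0.6,0,0,0.088,0,0,0,-0.6,0,0,0.088,0,0,0]}}

```text
time_s: 12.4
position: [0.4436, 0.1185, 0.3889]
ee_rot: [0.005, 0.965, -0.001, 0.261]
contact_force: [0.3, 0.4, -2.9]
width: 0.0278
grip_force: 47.7
```

```bash
python3 chk.py blue -.0055 4
```

```text
t 12.6 F.n [-2.86 -1.8  -1.42 -2.3 ] gap mm 7.182688750160482 lateral tool x,y mm [0.64 0.42] tilt err deg 0.09392293563608824
shift [-0.0008, -0.0006, 0.0645] turn [0.0012, 0.0003, -0.0003]
```

{"name": "drive_tool", "arguments": {"increments": [-0.6,-0.001,-0.001,0.018,0,0,0,-0.6,-0.001,-0.001,0.035,0,0,0,-0.6,-0.001,-0.001,0.05,0,0,0,-0.6,-0.001,-0.001,0.058,0,0,0,-0.6,-0.001,-0.001,0.063,0,0,0]}}

```text
time_s: 13.1
position: [0.4502, 0.1177, 0.3789]
ee_rot: [0.005, 0.965, -0.001, 0.262]
contact_force: [-2.1, -0.4, 0.8]
width: 0.0272
grip_force: 48.0
```

```bash
python3 chk.py blue -.0055 5
```

```text
t 13.35 F.n [-0.06  1.43  1.37  0.76  1.18] gap mm -5.288772564614907 lateral tool x,y mm [-0.11 -0.16] tilt err deg 0.02640484273766244
shift [0.0002, 0.0014, 0.0015] turn [0.0007, 0.0004, -0.0009]
```

{"name": "drive_tool", "arguments": {"increments": [-0.6,0,0,0,0,0,0,-0.6,0,0,0,0,0,0,-0.6,0,0,0,0,0,0,-0.6,0,0,0,0,0,0,-0.6,0,0,0,0,0,0]}}

```text
time_s: 13.85
position: [0.4501, 0.1177, 0.3789]
ee_rot: [0.005, 0.965, -0.001, 0.262]
contact_force: [-0.7, -0.3, 0.3]
width: 0.0275
grip_force: 48.0
```

{"name": "drive_tool", "arguments": {"increments": [-0.6,0,0,-0.03,0,0,0,-0.6,0,0,-0.1,0,0,0,-0.6,0,0,-0.2,0,0,0,-0.6,0,0,-0.28,0,0,0,-0.6,0,0,-0.3,0,0,0]}}

```text
time_s: 14.35
position: [0.4191, 0.1181, 0.4321]
ee_rot: [0.005, 0.965, -0.001, 0.263]
contact_force: [-0.6, -0.2, -3.2]
width: 0.0272
grip_force: 47.8
```

```bash
cat >> h.py <<'E'
def rest(up,back=0):
    g=np.load('grasp.npz');Rt=R.from_quat(g['q']);return g['p']+Rt.apply([-back,0,-up]),Rt
E
python3 - <<'E'
from h import *
print(rest(.11)[0]);plan(*rest(.11))
E
```

```text
[ 0.45377187 -0.15818264  0.35819654]
shift [0.0246, -1.3797, 0.413] turn [0.0809, 0.0124, 0.1259]
```

{"name": "drive_tool", "arguments": {"increments": [-0.6,0,-0.18,0,0,0,0,-0.6,0,-0.4,0,0.02,0,0.03,-0.6,0,-0.62,0.02,0.04,0,0.06,-0.6,0.01,-0.82,0.06,0.06,0,0.09,-0.6,0.02,-0.99,0.1,0.08,0.01,0.12]}}

```text
time_s: 14.85
position: [0.4238, -0.082, 0.4107]
ee_rot: [0.042, 0.965, -0.013, 0.259]
contact_force: [0.0, 0.1, -2.7]
width: 0.0275
grip_force: 47.9
```

```bash
python3 - <<'E'
from h import *
plan(*rest(.11))
E
```

```text
shift [-0.0257, -0.3652, 0.3202] turn [-0.0018, -0.0007, 0.0032]
```

{"name": "drive_tool", "arguments": {"increments": [-0.6,-0.01,-0.13,0.03,0,0,0,-0.6,-0.02,-0.27,0.1,0,0,0.003,-0.6,-0.026,-0.36,0.2,-0.002,0,0.003,-0.6,-0.026,-0.366,0.3,-0.002,0,0.003,-0.6,-0.026,-0.366,0.32,-0.002,0,0.003]}}

```text
time_s: 15.35
position: [0.4543, -0.1568, 0.3565]
ee_rot: [0.043, 0.965, -0.012, 0.257]
contact_force: [-0.2, 0.4, -2.3]
width: 0.0276
grip_force: 47.7
```

```bash
python3 - <<'E'
from h import *
p,Rt,im,d=wsnap()
for c,a,px in blobs(im,*DOT['orange'])[:1]:print(c,a)
for i in range(2):camera('side')
plan(*rest(.060));print(status.state()['contact_force'])
E
```

```text
[279.27954972 336.10412758] 1066
shift [0.0022, -0.0119, 0.2525] turn [0.0034, -0.0018, 0.0035]
[-0.46969475 -0.27948606 -1.55507805]
```

{"name": "drive_tool", "arguments": {"increments": [-0.6,-0.006,-0.012,0.06,0.003,0,0.003,-0.6,-0.006,-0.012,0.14,0.003,-0.002,0.003,-0.6,-0.006,-0.012,0.21,0.003,-0.002,0.003,-0.6,-0.006,-0.012,0.25,0.003,-0.002,0.003,-0.6,-0.006,-0.012,0.25,0.003,-0.002,0.003]}}

```text
time_s: 16.0
position: [0.4803, -0.1608, 0.3155]
ee_rot: [0.043, 0.965, -0.013, 0.259]
contact_force: [-0.1, -0.1, -2.7]
width: 0.0274
grip_force: 47.9
```

```bash
python3 - <<'E'
from h import *
for i in range(2):camera('side')
plan(*rest(.010,.0015));print(status.state()['contact_force'])
E
```

```text
shift [0.0027, 0.0017, 0.2531] turn [-0.0007, 0.0019, 0.0005]
[-0.21725952 -0.38841301 -2.40022093]
```

{"name": "drive_tool", "arguments": {"increments": [-0.6,0.002,0.002,0.06,0,0.002,0,-0.6,0.002,0.002,0.12,0,0.002,0,-0.6,0.002,0.002,0.18,0,0.002,0,-0.6,0.002,0.002,0.23,0,0.002,0,-0.6,0.002,0.002,0.25,0,0.002,0]}}

```text
time_s: 16.6
position: [0.5051, -0.1629, 0.2713]
ee_rot: [0.043, 0.965, -0.013, 0.258]
contact_force: [-0.4, 0.4, -2.4]
width: 0.0276
grip_force: 47.9
```

```bash
python3 - <<'E'
from h import *
for i in range(3):camera('side')
plan(*rest(.0,.0005));print(status.state()['contact_force'])
E
```

```text
shift [0.0042, 0.0001, 0.0504] turn [-0.0002, -0.0017, -0.0002]
[ 0.09095811 -0.06667685 -2.45932936]
```

Free so far. I ease down the last 10 mm.

{"name": "drive_tool", "arguments": {"increments": [-0.6,0.003,0,0.015,0,0,0,-0.6,0.004,0,0.028,0,-0.001,0,-0.6,0.004,0,0.038,0,-0.001,0,-0.6,0.004,0,0.045,0,-0.001,0,-0.6,0.004,0,0.049,0,-0.001,0]}}

```text
time_s: 17.25
position: [0.509, -0.1634, 0.2638]
ee_rot: [0.043, 0.965, -0.013, 0.259]
contact_force: [0.1, 0.3, -2.6]
width: 0.0274
grip_force: 47.9
```

```bash
python3 - <<'E'
from h import *
for i in range(3):camera('side');print(status.state()['contact_force'].round(2))
plan(*rest(0,0))
E
```

```text
[-0.25 -0.38 -2.14]
[-0.58  0.15 -2.44]
[-0.32  0.24 -2.9 ]
shift [0.0032, 0.0002, 0.0028] turn [-0.0007, 0.0004, -0.0002]
```

{"name": "drive_tool", "arguments": {"increments": [-0.6,0.001,0,0.002,0,0,0,-0.6,0.002,0,0.004,0,0,0,-0.6,0.003,0,0.005,0,0,0,-0.6,0.003,0,0.005,0,0,0]}}

```text
time_s: 17.8
position: [0.509, -0.1634, 0.2633]
ee_rot: [0.043, 0.965, -0.013, 0.26]
contact_force: [-6.0, 0.7, 8.0]
width: 0.0274
grip_force: 49.7
```

```bash
python3 - <<'E'
from h import *
for i in range(3):camera('side');print(status.state()['contact_force'].round(2))
plan(*rest(0,0))
E
```

```text
[-5.67  1.18  9.17]
[-5.98  1.5   7.63]
[-7.38  1.04  6.88]
shift [0.0021, 0.0002, 0.0004] turn [-0.0011, 0.0027, 0.0002]
```

The shelf carries it with about 12 N. I ease off slightly and open.

{"name": "drive_tool", "arguments": {"increments": [-0.6,0.001,0,-0.002,0,0,0,-0.4,0.001,0,-0.002,0,0,0,-0.25,0.001,0,-0.002,0,0,0,-0.1,0.001,0,-0.002,0,0,0,0.1,0.001,0,-0.002,0,0,0], "force": 20}}

```text
time_s: 18.45
position: [0.5086, -0.1634, 0.2629]
ee_rot: [0.043, 0.965, -0.013, 0.259]
contact_force: [-0.1, -0.6, -1.0]
width: 0.0468
grip_force: 0.0
```

{"name": "drive_tool", "arguments": {"increments": [0.4,0,0,0,0,0,0,0.7,0,0,0,0,0,0,1,0,0,0,0,0,0,1,0,0,0,0,0,0]}}

```text
time_s: 18.85
position: [0.5086, -0.1634, 0.2629]
ee_rot: [0.043, 0.965, -0.013, 0.259]
contact_force: [0.4, 0.3, 0.2]
width: 0.0859
grip_force: 0.0
```

```bash
python3 - <<'E'
from h import *
p,Rt,im,d=wsnap()
for c,a,px in blobs(im,*DOT['orange'])[:1]:print(c,a,np.median(wpts(px,d,p,Rt),0))
print(status.state()['contact_force'])
E
```

```text
[278.54243542 335.86070111] 1084 [ 0.56600822 -0.16925803  0.15846036]
[ 0.73021172 -0.12251651 -0.12170376]
```

Released cleanly. I back out along the axis.

{"name": "drive_tool", "arguments": {"increments": [1,0,0,-0.08,0,0,0,1,0,0,-0.2,0,0,0,1,0,0,-0.35,0,0,0,1,0,0,-0.5,0,0,0,1,0,0,-0.6,0,0,0]}}

```text
time_s: 19.4
position: [0.4479, -0.1575, 0.3685]
ee_rot: [0.043, 0.965, -0.013, 0.26]
contact_force: [0.2, -0.3, -1.2]
width: 0.0852
grip_force: 0.0
```

```bash
python3 - <<'E'
from h import *
p,Rt,im,d=wsnap()
for c,a,px in blobs(im,*DOT['orange'])[:1]:print(c,a,np.median(wpts(px,d,p,Rt),0))
T,_=snap('top');S,_=snap('side')
cr=[cv2.resize(x,(260,260),interpolation=cv2.INTER_CUBIC) for x in(im[80:260,190:370],T[155:230,310:385],S[215:305,270:360])]
cv2.imwrite('pics/final.png',np.hstack(cr));print(status.state()['time_s'])
E
```

```text
[279.03179191 217.28612717] 346 [ 0.56721886 -0.16934461  0.15893198]
19.55
```

View pics/final.png

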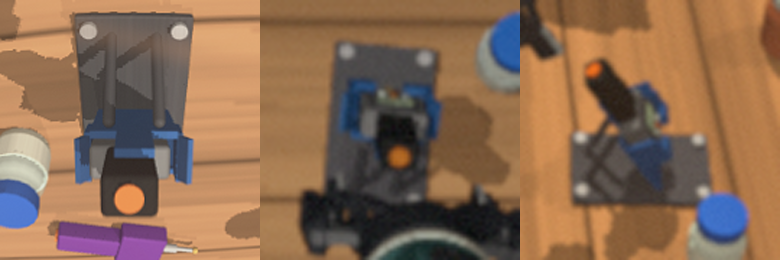

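The gauge leans on the plate behind the lip (cap at (129,198) in the left panel). The cap's y is about 3 mm from before, so I'll check its centring between the cheeks.

```bash
python3 - <<'E'
from h import *
z=np.load('wrist.npz');p=z['p'];Rt=R.from_quat(z['q']);d=z['d'];im=z['im']
v,u=np.mgrid[80:260,190:370];uv=np.stack([u.ravel(),v.ravel()],1);P=wpts(uv,d,p,Rt)
c=im[v.ravel(),u.ravel()].astype(int);hsv=cv2.cvtColor(im,cv2.COLOR_BGR2HSV)[v.ravel(),u.ravel()].astype(int)
blue=(hsv[:,0]>98)&(hsv[:,0]<130)&(hsv[:,1]>110)
G=R.from_euler('ZY',[-.088,-np.pi/6]);o=np.array([.6265,-.172,.0565])
Q=G.inv().apply(P-o)*1e3
near=(abs(Q)<140).all(1)
def rng(m,n):
    y=Q[m&near];print(n,m[near].sum(),'y',np.percentile(y[:,1],[1,50,99]).round(1),'x',np.percentile(y[:,0],[5,50,95]).round(1),'z',np.percentile(y[:,2],[5,50,95]).round(1))
ck=blue&(abs(Q[:,1])>20)
rng(ck&(Q[:,1]>0)&(Q[:,2]>0),'cheek+');rng(ck&(Q[:,1]<0)&(Q[:,2]>0),'cheek-')
gray=(hsv[:,1]<60)
rng(~blue&(Q[:,2]>40)&(Q[:,2]<54)&(abs(Q[:,0])<14),'housing top')
rng((Q[:,2]>60)&(Q[:,2]<112)&(abs(Q[:,0])<20),'handle')
rng((Q[:,2]>113)&(Q[:,2]<124),'cap')
neck=blue&(Q[:,2]>45)&(abs(Q[:,1])<18);rng(neck,'neck')
for lo in (60,75,90,105):rng((Q[:,2]>lo)&(Q[:,2]<lo+12)&(abs(Q[:,0])<20),'handle%d'%lo)
E
```

```text
cheek+ 166 y [20.1 34.8 37.5] x [-14.2  -0.9  19.3] z [ 1.1 35.5 37.3]
cheek- 206 y [-38.  -34.2 -20.6] x [-13.5   7.6  18.2] z [29.  35.3 37.4]
housing top 527 y [-27.2 -15.3  22.3] x [-9.  -1.2 10. ] z [44.  49.7 51. ]
handle 762 y [-15.8  -2.   10.9] x [-15.2 -10.8  -9.6] z [ 65.2  82.2 109.8]
cap 1157 y [-15.9  -2.6  11.3] x [-10.3  -1.7   8.8] z [114.  116.2 119.1]
neck 148 y [-9.9  1.2 10.6] x [-14.6 -12.8 -10.4] z [78.8 80.  80.9]
handle60 102 y [-15.4  -2.   10.6] x [-15.3 -15.   -9.4] z [61.2 66.1 71.5]
handle75 305 y [-15.3  -0.4  10.7] x [-15.2 -12.   -9.8] z [76.  80.  84.9]
handle90 145 y [-15.7  -2.7  11.1] x [-10.8 -10.5  -9.6] z [ 91.1  96.6 101. ]
handle105 927 y [-15.9  -2.6  11.4] x [-11.   -4.9   9. ] z [108.2 115.5 116.7]
```

The gauge sits upright in the rest but 2.4 mm off-centre (housing −27…22 against cheeks and neck centred near 0), so I regrasp and shift it 2.4 mm along +y.

```bash
python3 - <<'E'
from h import *
plan(*rest(0,0))
E
```

```text
shift [0.0026, 0.0015, 0.6037] turn [-0.0029, 0.0044, 0.0002]
```

{"name": "drive_tool", "arguments": {"increments": [1,0.002,0.001,0.15,-0.003,0.003,0,1,0.002,0.001,0.32,-0.003,0.004,0,1,0.002,0.001,0.48,-0.003,0.004,0,1,0.002,0.001,0.58,-0.003,0.004,0,1,0.002,0.001,0.6,-0.003,0.004,0]}}

```text
time_s: 20.05
position: [0.5085, -0.1627, 0.2594]
ee_rot: [0.043, 0.966, -0.011, 0.256]
contact_force: [0.3, -0.1, -0.6]
width: 0.0854
grip_force: 0.0
```

{"name": "drive_tool", "arguments": {"increments": [0.2,0,0,0,0,0,0,-0.2,0,0,0,0,0,0,-0.25,0,0,0,0,0,0,-0.3,0,0,0,0,0,0,-0.5,0,0,0,0,0,0], "force": 25}}

```text
time_s: 20.55
position: [0.5082, -0.1632, 0.2635]
ee_rot: [0.043, 0.965, -0.013, 0.259]
contact_force: [-5.2, 0.4, 6.5]
width: 0.0275
grip_force: 27.9
```

{"name": "drive_tool", "arguments": {"increments": [-0.6,0,0,0,0,0,0,-0.6,0,0,0,0,0,0,-0.6,0,0,0,0,0,0], "force": 30}}

```text
time_s: 20.85
position: [0.5082, -0.1632, 0.2635]
ee_rot: [0.043, 0.965, -0.013, 0.259]
contact_force: [-5.0, 0.4, 7.6]
width: 0.0276
grip_force: 29.0
```

```bash
python3 - <<'E'
from h import *
p,Rt,s=tcp();print(p,s['width'],s['grip_force'],s['contact_force']);np.savez('grasp2.npz',p=p,q=Rt.as_quat())
E
```

```text
[ 0.50817419 -0.16323466  0.26347342] 0.027603679082136973 29.005854427814484 [-4.98465154  0.37772891  7.55202325]
```

{"name": "drive_tool", "arguments": {"increments": [-0.6,0,0,-0.01,0,0,0,-0.6,-0.001,0,-0.02,0,0,0,-0.6,-0.001,0.006,-0.02,0,0,0,-0.6,-0.001,0.012,-0.02,0,0,0,-0.6,-0.001,0.012,-0.02,0,0,0]}}

```text
time_s: 21.35
position: [0.5067, -0.1605, 0.2663]
ee_rot: [0.042, 0.965, -0.012, 0.259]
contact_force: [1.8, -0.7, 0.4]
width: 0.0278
grip_force: 30.1
```

```bash
python3 - <<'E'
from h import *
for i in range(2):camera('side')
p,Rt,s=tcp();g=np.load('grasp2.npz');print(R.from_quat(g['q']).inv().apply(p-g['p'])*1e3,s['contact_force'])
E
```

```text
[-2.03616563e-03  2.56580828e+00 -3.34825136e+00] [2.86819756 0.0483617  1.15820045]
```

{"name": "drive_tool", "arguments": {"increments": [-0.6,0,0,0.006,0,0,0,-0.6,0,0,0.012,0,0,0,-0.6,0.001,0,0.016,0,0,0,-0.6,0.001,0,0.019,0,0,0,-0.6,0.001,0,0.019,0,0,0]}}

```text
time_s: 21.95
position: [0.5084, -0.1608, 0.2634]
ee_rot: [0.043, 0.965, -0.012, 0.259]
contact_force: [-5.3, 0.3, 11.4]
width: 0.0277
grip_force: 32.0
```

Seated again with light contact. I release and retreat.

{"name": "drive_tool", "arguments": {"increments": [-0.6,0,0,-0.002,0,0,0,-0.4,0,0,-0.002,0,0,0,-0.25,0,0,-0.002,0,0,0,-0.1,0,0,-0.002,0,0,0,0.1,0,0,-0.002,0,0,0], "force": 20}}

```text
time_s: 22.45
position: [0.5079, -0.1606, 0.2628]
ee_rot: [0.043, 0.965, -0.012, 0.258]
contact_force: [-0.5, -0.3, -0.5]
width: 0.0469
grip_force: 0.0
```

{"name": "drive_tool", "arguments": {"increments": [0.4,0,0,0,0,0,0,0.7,0,0,0,0,0,0,1,0,0,0,0,0,0,1,0,0,0,0,0,0]}}

```text
time_s: 22.85
position: [0.5081, -0.1607, 0.2632]
ee_rot: [0.043, 0.965, -0.012, 0.258]
contact_force: [-0.9, 0.2, -1.0]
width: 0.0861
grip_force: 0.0
```

{"name": "drive_tool", "arguments": {"increments": [1,0,0,-0.08,0,0,0,1,0,0,-0.2,0,0,0,1,0,0,-0.35,0,0,0,1,0,0,-0.5,0,0,0,1,0,0,-0.6,0,0,0]}}

```text
time_s: 23.35
position: [0.4477, -0.1551, 0.3689]
ee_rot: [0.042, 0.965, -0.013, 0.259]
contact_force: [-0.2, -0.2, 0.0]
width: 0.0855
grip_force: 0.0
```

```bash
python3 - <<'E'
from h import *
camera('side');camera('side')
p,Rt,im,d=wsnap()
v,u=np.mgrid[80:260,190:370];uv=np.stack([u.ravel(),v.ravel()],1);P=wpts(uv,d,p,Rt)
hsv=cv2.cvtColor(im,cv2.COLOR_BGR2HSV)[v.ravel(),u.ravel()].astype(int)
blue=(hsv[:,0]>98)&(hsv[:,0]<130)&(hsv[:,1]>110)
G=R.from_euler('ZY',[-.088,-np.pi/6]);Q=G.inv().apply(P-np.array([.6265,-.172,.0565]))*1e3
near=(abs(Q)<140).all(1)
def rng(m,n):
    y=Q[m&near];print(n,'y',np.percentile(y[:,1],[1,50,99]).round(1),'x',np.percentile(y[:,0],[5,50,95]).round(1),'z',np.percentile(y[:,2],[5,50,95]).round(1))
ck=blue&(abs(Q[:,1])>20)&(Q[:,2]>0);rng(ck,'cheeks')
rng(~blue&(Q[:,2]>40)&(Q[:,2]<54)&(abs(Q[:,0])<14),'housing top')
rng((Q[:,2]>60)&(Q[:,2]<112)&(abs(Q[:,0])<20),'handle')
rng((Q[:,2]>113)&(Q[:,2]<124),'cap')
rng(blue&(Q[:,2]>45)&(abs(Q[:,1])<18),'neck')
S0=np.load('side.npz')['im']
for c,a,px in blobs(im,*DOT['orange'])[:1]:print(np.median(wpts(px,d,p,Rt),0),tcp()[2]['contact_force'],tcp()[2]['time_s'])
E
```

```text
cheeks y [-37.6 -28.9  37. ] x [-14.5   3.3  17.3] z [27.1 35.4 37.4]
housing top y [-24.1 -13.1  24.6] x [-9.1 -1.6 10.2] z [44.7 49.7 51.1]
handle y [-13.    0.3  13.6] x [-15.2 -10.7  -9.4] z [ 64.7  81.8 109.4]
cap y [-13.5   0.4  13.7] x [-10.   -1.3   9. ] z [114.  116.1 119.2]
neck y [-10.    0.3  10.6] x [-15.1 -13.1 -11.2] z [78.4 79.7 80.8]
[ 0.56681956 -0.16670644  0.15880174] [-0.45508701 -0.01784034 -0.18971525] 23.5
```

The gauge is now centred (housing −24…25), standing on the shelf and leaning on the plate, and the hand is clear.

```bash
python3 -c "
from bench import job
print(job.hand_in())"
```

```text
the job is handed in; nothing more can be done
None
```

I pressed the gauge onto red, green and blue in that order, about 5 mm (3 N) each with a hold of at least half a second, set it back in its rest (reseated once because it first stood 2.4 mm off-centre), and handed the job in after about 24 s.

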